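# Clip the order hook onto the tray's loop

## Task

Take the snap hook with the blue grip and clip it onto the steel loop of the red tray that holds the blue boxes: push its sprung gate straight against the loop's upright leg nearest the robot until the leg is inside the jaw and the gate has snapped shut behind it. Then let go, so that the hook lies freely around the leg. Leave the orange hook where it is.

Things in the scene. Friction and masses are not known exactly. Their poses are not given: they have to be found in the camera images.
- blue_hook: steel snap hook 165 long, 83 wide, 0.15 kg, lying flat, blue grip (x -25 to 25, 24 wide, 26 high, mm). Origin: centre of the grip's underside; x along the hook to the jaw, z up. Two arms (14 high, inner faces y = 28 and -28) run ahead from the jaw's back at x = 37. Both tips flare (front x = 140). Brass gate at x = 110, hinged on the -y arm. Free mouth y = -23 to 19. Jaw starts roughly away from the robot.
- blue_gate (a joint): sprung gate of the blue hook, rad: 0 shut, up to 1.4 pushed inwards. Push the hook along its x onto an upright bar: the gate gives way (1.3 N at its tip at first, 4 N wide open) and springs shut once the bar's axis is at x = 41 to 57 mm in the hook's frame (41 = back of the jaw).
- blue_loop (a point): point on the axis of the loop's near leg, 40 mm above the table, at the tray of blue boxes (all fixed). Leg: upright 8 mm round bar. x: level, towards the far leg (100 mm on) and the tray (from 125 mm on, 150 wide, 62 high); z up. Loop lies in the x-z plane, free height inside 4 to 78 mm above the table, top at 86. Foot plate 4 thick, 100 wide, starts 25 mm before the leg.
- orange_hook: the other snap hook, same shape and size but an orange grip; origin and axes as for the blue hook. Not wanted: leave it lying.
Not all that is in view belongs to the job. Leave any black or purple look-alike of the blue_hook alone.

How it is judged (in metres and radians):
On the way:
1. the loop's near leg has pushed the blue hook's gate open (more than 0.4 rad) and stands in the jaw's mouth (value of joint blue_gate above 0.4 rad and x of blue_loop in the frame of blue_hook between 0.034 and 0.122 m and y of blue_loop in the frame of blue_hook between -0.031 and 0.031 m), for 0.02 s.
At the end, for the whole second after the job is handed in: The near leg of the blue boxes' loop stands inside the blue hook's jaw (34 to 109 mm ahead of the hook's origin and within 31 mm of its middle line), the gate is shut again (below 0.15 rad), and the hook rests around the leg, less than 60 mm above the table, tilted less than 0.5 rad, still (x of blue_loop in the frame of blue_hook between 0.034 and 0.109 m and y of blue_loop in the frame of blue_hook between -0.031 and 0.031 m and height (world z) of blue_hook below 0.06 m and angle between blue_hook's own z axis and vertical below 0.5 rad and value of joint blue_gate below 0.15 rad and linear speed of blue_hook below 0.03 m/s); the robot touches nothing.
It fails at once if the orange hook is pushed more than 30 mm from its place (distance of orange_hook from where it was at the start of the episode above 0.03 m).
It also fails if it takes over 42 s, if anything falls off the work surface, if the arm or the gripper's body presses on something with over 40 N, if the wrist force passes 120 N, or if a joint passes its speed limit or range.

## Robot

A 7-joint arm with a two-finger parallel gripper is mounted at the origin on the work surface. World frame = base frame: x ahead of the robot, y to its left, z up, the work surface at z = 0. Lengths are in m, angles in degrees, forces in N, time in s.
With the tool pointing down it reaches from about 0.425 to 0.875 m from the base axis. Payload 4.7 kg.
Tool frame: the origin (TCP) lies at the very end of the fingers, on their centre line; the grasp point (between the pads) lies 19 mm behind it; z points along the fingers, y is the line along which they close (so a half turn about z gives the same grasp; the last joint's range is limited). The gripper opens to 87 mm and grips with 3 to 60 N. Pads are 19 mm wide; open, the fingers measure 117 mm over their backs; the gripper's body (75 mm by 190 mm) begins 51 mm behind the grasp point.
Start: joints at [69.563, 18.392, -4.016, 83.108, 1.295, 78.541, -3.26], TCP at [0.236, -0.606, 0.223] pointing down, gripper open.
Joint ranges: [-163.93, 163.93], [-17.29, 119.83], [-79.2, 71.16], [3.27, 140.29], [-89.18, 269.18], [5.43, 117.66], [-154.24, 154.24]. Speed limits (degrees/s): [147.25, 147.25, 180, 180, 180, 180, 180].

## Interface

Orientations are given as [roll, pitch, yaw] about the fixed x, y, z axes, in that order (R = Rz(yaw) Ry(pitch) Rx(roll)).
In Python, from cell import get_obs, read_camera, sign_off, silhouettes gives the robot as it stands.
- The arm moves only by the tool play_rows, never from a script. Its argument "steps" is a list that holds one entry, the list of rows, each a list of 7 numbers: the shift along the tool's x, y, z in m, then the turn, a rotation vector about the tool's x, y, z in rad, then the finger opening in m, from 0 to 0.087. A call has 1 to 12 rows; each row shifts and turns the commanded pose from where the row before left it, along the tool's axes as they then stand; what a row does not reach is not made up. A row lasts 1/10 s, in which the tool goes at most 50 mm and 8.59 degrees, less where a joint would pass 70% of its speed; a pose out of reach is approached as far as the arm can. A call is refused whole if a number of a shift passes 0.05 or a number of a turn 0.15, either way. A call with a gripper value outside its range is refused whole. The fingers move at their own pace and stop on an object; "force" is the grip in N (left out, the last holds). Time passes only in rows, so rows that do not move let the fingers close. It gives the time, the measured TCP pose, the force, the opening and the grip force at its end, in the units of the state.
- get_obs(): the state, without advancing time (a new reading comes with each control period).
- read_camera(name): name is "scene" or "top" or "wrist"; returns a dict with "frame" (384x512x3 uint8, red, green, blue), "intrinsics" (3x3 intrinsics, pixels), "view" (4x4, takes a point from world to camera coordinates). Camera axes: x right, y up, looking along -z (the intrinsics and any distortion apply to the point x, -y, -z); pixel columns grow to the right and rows downward; lengths in m; the calibration is good to about 2 mm. A picture is of the moment at which its call begins. There is no depth.
- sign_off(): hands the job in; it is judged then, once.
Trained networks look in the newest picture that a camera, given by its name, has taken for a name from the list of things; names that differ only in an ending like _2 or _b are one class to them, and where a whole thing is asked for, a point or a joint stands for the part that bears it (a point fixed in the world has none). Each returns a list of dicts, best first, with "p" (0 to 1); they miss things now and then, are a little off and sometimes report something else, mostly with a low value. They report only what shows in the picture. A call takes as long as a camera call. They do not tell look-alikes from the thing itself.
- silhouettes(camera, name): "pixels" (384x512 bool, what is visible of it) and "extent" ([left, top, right, bottom] in pixels, round what is visible of it).
The state is a dict: "time_s": time; "qpos": joint angles; "joint_velocities": joint speeds; "effort": joint torques, N m; "tool_pos": TCP position; "tool_rot": TCP orientation; "force": force on the tool from outside, world axes, zero at the start; "wrist_torque": the same for the moment, N m; "grip_width": finger opening in m; "grasp_force": force on a finger pad.
Only numpy, scipy, OpenCV 4.12 (cv2) and the standard library are available. Lean on these libraries where they do the work, as an engineer would, in place of code of your own. Each camera call takes 0.05 s, during which the arm holds its last target. There are 200 camera calls.

## Working session

There is one attempt and no reset: what is moved stays moved. The work goes in short steps, Python scripts to look and compute and a tool call to move; the robot and the scene stay as the last step left them, time stands still between calls to the robot, and variables do not carry over. Pictures are saved under pics/ and viewed, at most 10 in all, crops included, and the job is handed in when it is done.

Besides the shell and the picture viewer there is one more tool, called as name(argument=value, ...) on one line, values as JSON. play_rows: Moves the arm, as the interface text tells. Its arguments: {"type":"object","properties":{"steps":{"type":"array","items":{"type":"array","items":{"type":"array","items":{"type":"number"}}}},"force":{"type":"number"}},"required":["steps"]}

```bash
mkdir -p pics; ls; python3 - <<'E'
from cell import *
import cv2,numpy as np
o=get_obs();print(o['tool_pos'],o['tool_rot'],o['time_s'],o['force'])
ims=[]
for c in ['scene','top']:
    d=read_camera(c);np.savez(''+c+'.npz',**d)
    print(c,d['intrinsics'].tolist(),d['view'].round(4).tolist(),[k for k in d])
    cv2.imwrite(f'pics/{c}0.png',cv2.resize(d['frame'][:,:,::-1],(800,600),interpolation=cv2.INTER_CUBIC))
    for n in ['blue_hook','orange_hook']:
        print(c,n,[(round(s['p'],2),s['extent']) for s in silhouettes(c,n)])
E
```

```text
pics
[ 0.23527421 -0.60533766  0.22146749] [-1.79891057e+02  7.00676468e-03  2.12439888e+01] 0.0 [-0.26144371  0.80710057 -0.25416343]
scene [[380.00689497264227, 0.0, 256.56314086222153], [0.0, 380.00689497264227, 181.21525344212202], [0.0, 0.0, 1.0]] [[-0.7722, 0.6354, -0.0052, 0.4454], [-0.5277, -0.6367, 0.5622, 0.1077], [0.3539, 0.4368, 0.827, -1.2999], [0.0, 0.0, 0.0, 1.0]] ['frame', 'intrinsics', 'view']
scene blue_hook [(0.88, [261.1, 141.8, 311.6, 170.6]), (0.77, [288.7, 192.0, 336.5, 237.8]), (0.74, [217.8, 94.8, 258.9, 124.0]), (0.68, [220.6, 180.4, 274.1, 214.6])]
scene orange_hook [(0.83, [290.0, 250.3, 350.3, 294.1])]
top [[460.7858463722544, 0.0, 255.83586933773734], [0.0, 460.7858463722544, 195.7962856678142], [0.0, 0.0, 1.0]] [[-0.0036, -1.0, 0.0059, -0.1525], [0.9993, -0.0034, 0.0366, -0.4598], [-0.0366, 0.006, 0.9993, -1.3677], [0.0, 0.0, 0.0, 1.0]] ['frame', 'intrinsics', 'view']
top blue_hook [(0.83, [260.7, 230.3, 300.8, 283.3]), (0.72, [244.1, 158.8, 279.1, 214.7]), (0.65, [179.8, 205.1, 208.6, 258.8]), (0.57, [349.8, 224.0, 379.7, 281.4])]
top orange_hook [(0.63, [134.2, 160.4, 165.2, 215.8])]
```

View pics/top0.png

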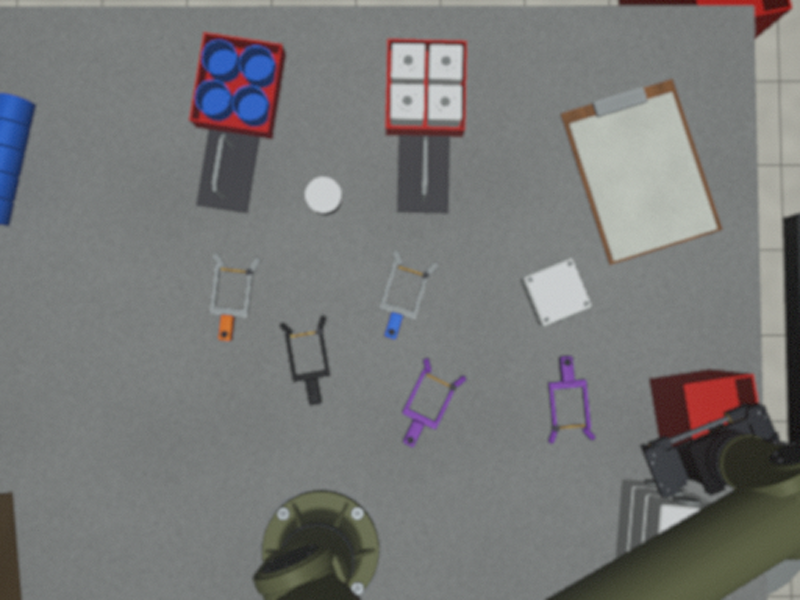

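View pics/scene0.png

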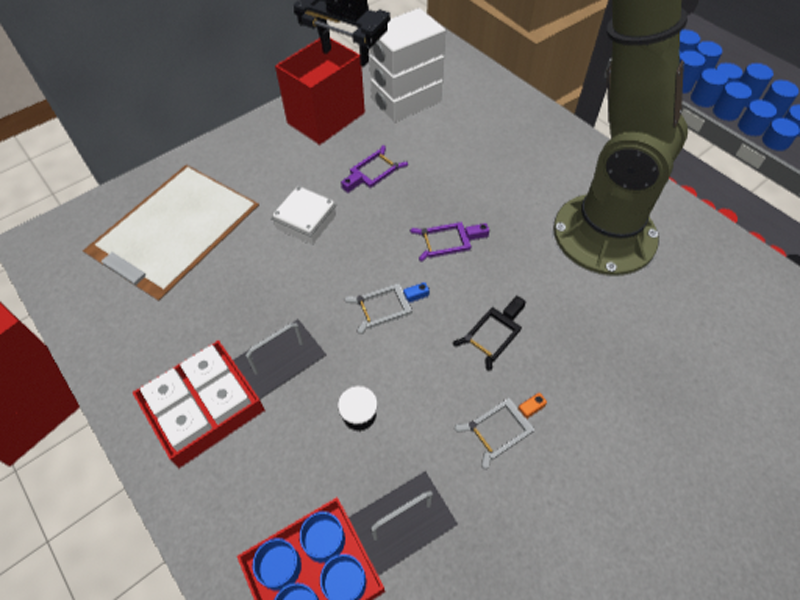

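The top view shows the hooks: blue grip at (394,325), orange at (225,327), and look-alikes in black at (313,390) and purple at (413,435) and (567,368). I choose the one at (394,325), which is at (417,291) in the scene view. The red tray with blue contents is at (237,85) in the top view, with its loop at about (215,165). The tray with white contents at (426,87) is the wrong one.

```bash
cat > h.py <<'E'
import numpy as np,cv2
def load(c): return dict(np.load(f'{c}.npz'))
def proj(d,P):
    P=np.atleast_2d(P);c=P@d['view'][:3,:3].T+d['view'][:3,3];K=d['intrinsics']
    return np.stack([K[0,2]+K[0,0]*c[:,0]/-c[:,2],K[1,2]-K[1,1]*c[:,1]/-c[:,2]],1)
def ray(d,u,v,z):
    K=d['intrinsics'];r=np.array([(u-K[0,2])/K[0,0],-(v-K[1,2])/K[1,1],-1]);R=d['view'][:3,:3]
    o=-R.T@d['view'][:3,3];w=R.T@r;return o+w*(z-o[2])/w[2]
E
python3 - <<'E'
from h import *
t=load('top');s=load('scene')
def crop(d,u,v,w=80,h=60): 
    return cv2.resize(d['frame'][v:v+h,u:u+w,::-1],(400,300),interpolation=cv2.INTER_CUBIC)
im=np.vstack([np.hstack([crop(t,220,158),crop(t,105,80)]),np.hstack([crop(s,215,165),crop(s,222,295)])])
cv2.imwrite('pics/crops.png',im)
for n,d in (('t',t),('s',s)):
    f=d['frame'].astype(int);m=(f[:,:,2]-f[:,:,0]>60)
    sl=(slice(190,222),slice(235,265)) if n=='t' else (slice(172,200),slice(250,285))
    ys,xs=np.nonzero(m[sl]);u=xs.mean()+sl[1].start;v=ys.mean()+sl[0].start
    print(n,len(xs),u,v,ray(d,u,v,.026 if n=='t' else .018))
E
```

```text
t 118 251.59322033898306 207.73728813559322 [ 0.4234646  -0.14139254  0.026     ]
s 126 266.031746031746 186.61111111111111 [ 0.42348526 -0.13925266  0.018     ]
```

View pics/crops.png

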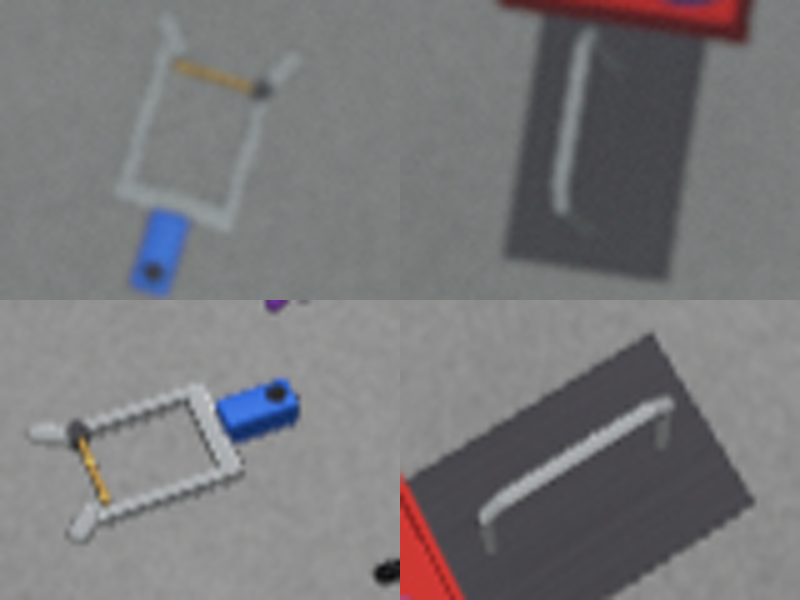

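The crops confirm the choice: a steel hook with a blue grip, its jaw facing away from the robot and its hinge on the right (-y) arm. In the top crop the grip is at about (160,250) and the gate at about (216,78). The loop of the blue tray has its near leg at the bottom end of the bar, at about (561,210) in the top crop and (665,425) in the scene crop.

```bash
python3 - <<'E'
from h import *
t=load('top');s=load('scene')
T=lambda x,y,z,ox=220,oy=158:ray(t,ox+x/5-.4,oy+y/5-.4,z)
S=lambda x,y,z,ox=215,oy=165:ray(s,ox+x/5-.4,oy+y/5-.4,z)
L={'gripT':ray(t,251.6,207.7,.026),'gripS':ray(s,266,186.6,.018),
'gate':T(216,76,.012),'back':T(176,206,.014),'gateS':S((78+98)/2,(430-300+512-300)/2,.012),
'backcentreS':S(216,129,.012)}
for k,v in L.items():print(k,v.round(4))
for a,b in(('gripT','gate'),('gripS','gateS'),('back','gate')):
    d=L[b]-L[a];print(a,b,np.degrees(np.arctan2(d[1],d[0])),np.hypot(d[0],d[1]))
for a,b in (((128,188),(170,60)),((230,222),(262,92))):
    d=T(*b,.014)-T(*a,.014);print('arm',np.degrees(np.arctan2(d[1],d[0])))
n=T(161,210,.086,105,80);f=T(187,35,.086,105,80)
print('loopT',n,f,np.degrees(np.arctan2(*(f-n)[[1,0]])))
n=S(266,104,.083,222,295);f=S(85,218,.083,222,295)
print('loopS',n,f,np.degrees(np.arctan2(*(f-n)[[1,0]])),'base',S(259,148,.004,222,295),S(90,253,.004,222,295))
a=T(105,257,.004,105,80);b=T(268,280,.004,105,80);print('plate',a,b,(a+b)/2,np.degrees(np.arctan2(*(a-b)[[1,0]]))-90)
a=S(355,202,.004,222,295);b=S(250,33,.004,222,295);print('plateS',a,b,(a+b)/2,np.degrees(np.arctan2(*(a-b)[[1,0]]))-90)
E
```

```text
gripT [ 0.4236 -0.1414  0.026 ]
gripS [ 0.4235 -0.1393  0.018 ]
gate [ 0.5278 -0.1752  0.012 ]
back [ 0.4501 -0.151   0.014 ]
gateS [ 0.5309 -0.1746  0.012 ]
backcentreS [ 0.45   -0.1478  0.012 ]
gripT gate -17.939459224166125 0.10955166088634974
gripS gateS -18.176262912285058 0.11298300238643486
back gate -17.291213318611586 0.08133079086568022
arm -18.314896618677427
arm -14.07778663108161
loopT [0.66787705 0.18272079 0.086     ] [0.76791444 0.16855492 0.086     ] -8.059824641271769
loopS [0.67454092 0.18822722 0.083     ] [0.77316842 0.17372693 0.083     ] -8.363754139008892 base [0.67599996 0.18858578 0.004     ] [0.77395819 0.1731043  0.004     ]
plate [0.65584906 0.23694755 0.004     ] [0.6416753 0.1389362 0.004    ] [0.64876218 0.18794188 0.004     ] -8.228692367766016
plateS [0.65579018 0.23931587 0.004     ] [0.6412248  0.14111502 0.004     ] [0.64850749 0.19021544 0.004     ] -8.43673754411165
```

play_rows(steps=[[[0,0,-0.03,0,0,0,0.06],[0.028,-0.031,-0.01,0,0,0,0.06],[0.028,-0.031,0,0,0,0,0.06],[0.028,-0.031,0,0,0,0,0.06],[0.028,-0.031,0,0,0,0,0.06],[0.028,-0.031,0,0,0,0,0.06],[0.028,-0.031,0,0,0,0,0.06],[0.028,-0.031,0,0,0,0,0.06],[0.028,-0.031,0,0,0,0,0.06],[0.028,-0.031,0,0,0,0,0.06],[0.028,-0.031,0,0,0,0,0.06],[0.028,-0.031,0,0,0,0,0.06]]])

```text
time_s: 1.5
tool_pos: [0.3994, -0.1747, 0.2628]
tool_rot: [179.9, -0.0, 21.2]
force: [0.6, -0.3, 0.1]
grip_width: 0.06
grasp_force: 0.0
```

play_rows(steps=[[[0,0,0,0,0,0.136,0.06],[0,0,0,0,0,0.136,0.06],[0,0,0,0,0,0.136,0.06],[0,0,0,0,0,0.136,0.06],[0,0,0,0,0,0.136,0.06],[0,0,0,0,0,0,0.06],[0,0,0,0,0,0,0.06]]])

```text
time_s: 2.2
tool_pos: [0.399, -0.1764, 0.2626]
tool_rot: [180.0, -0.0, -17.5]
force: [0.2, -0.5, 0.3]
grip_width: 0.06
grasp_force: 0.0
```

play_rows(steps=[[[0.0023,-0.021,0.03,0,0,0,0.06],[0.0023,-0.021,0.03,0,0,0,0.06],[0,0,0.04,0,0,0,0.06],[0,0,0.04,0,0,0,0.06],[0,0,0,0,0,0,0.06],[0,0,0,0,0,0,0.06]]])

```text
time_s: 2.8
tool_pos: [0.4162, -0.1377, 0.123]
tool_rot: [-180.0, 0.0, -17.6]
force: [0.9, 0.2, 0.6]
grip_width: 0.0602
grasp_force: 0.0
```

```bash
python3 - <<'E'
from cell import *
from h import *
d=read_camera('wrist');np.savez('wrist.npz',**d)
o=get_obs();print(o['tool_pos'],o['tool_rot'])
im=d['frame'][:,:,::-1].copy()
R=lambda a:np.array([[np.cos(a),-np.sin(a),0],[np.sin(a),np.cos(a),0],[0,0,1]])
P=np.array([[-25,-12,26],[25,-12,26],[25,12,26],[-25,12,26],[37,-28,14],[37,28,14],[110,-28,14],[110,28,14]])/1e3@R(np.radians(-17.8)).T+[.4235,-.1405,0]
for p in proj(d,P): cv2.circle(im,tuple(int(q) for q in p),3,(0,255,255),1)
cv2.imwrite('pics/w1.png',im)
f=d['frame'].astype(int);m=((f[:,:,2]-f[:,:,0])>60).astype(np.uint8)
n,l,st,c=cv2.connectedComponentsWithStats(m);i=1+st[1:,4].argmax();print(st[i],c[i],ray(d,*c[i],.022))
E
```

```text
[ 0.41732437 -0.13820527  0.12423763] [ 1.79993992e+02 -1.24646959e-01 -1.76606823e+01]
[ 240  157   27   56 1311] [252.94431732 182.38443936] [ 0.42504461 -0.13932632  0.022     ]
```

View pics/w1.png

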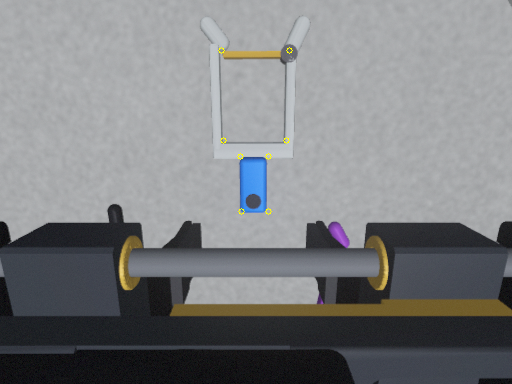

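The wrist view shows the blue grip at (253,182), lined up with the tool. The projected model fits to about 2 px. The purple hook tip at (338,235) is about 68 mm to the side, clear of the fingers. Next I descend and grip.

play_rows(steps=[[[0,-0.0006,0.03,0,0,0,0.05],[0,0,0.03,0,0,0,0.05],[0,0,0.03,0,0,0,0.05],[0,0,0.02,0,0,0,0.05],[0,0,0.008,0,0,0,0.05],[0,0,0,0,0,0,0.05],[0,0,0,0,0,0,0.015],[0,0,0,0,0,0,0.015],[0,0,0,0,0,0,0.015],[0,0,0,0,0,0,0.015],[0,0,0,0,0,0,0.015],[0,0,0,0,0,0,0.015]]], force=40)

```text
time_s: 4.05
tool_pos: [0.4167, -0.1375, 0.0051]
tool_rot: [180.0, -0.0, -17.7]
force: [-1.6, -0.9, 5.6]
grip_width: 0.0237
grasp_force: 40.0
```

play_rows(steps=[[[0,0,-0.02,0,0,0,0.015],[0,0,-0.03,0,0,0,0.015],[0,0,-0.035,0,0,0,0.015],[0,0,-0.035,0,0,0,0.015],[0,0,0,0,0,-0.083,0.015],[0,0,0,0,0,-0.083,0.015],[0,0,0,0,0,0,0.015]]])

```text
time_s: 4.75
tool_pos: [0.4159, -0.1371, 0.1243]
tool_rot: [180.0, 0.0, -8.2]
force: [-1.0, -0.0, -1.6]
grip_width: 0.0234
grasp_force: 40.0
```

play_rows(steps=[[[0.002,-0.025,0,0,0,0,0.015],[0.002,-0.035,0,0,0,0,0.015],[0.002,-0.035,0,0,0,0,0.015],[0.002,-0.035,0,0,0,0,0.015],[0.002,-0.035,0,0,0,0,0.015],[0.002,-0.035,0,0,0,0,0.015],[0.002,-0.035,0,0,0,0,0.015],[0.002,-0.035,0,0,0,0,0.015],[0.002,-0.035,0,0,0,0,0.015],[0.002,-0.035,0,0,0,0,0.015],[0.002,-0.017,0,0,0,0,0.015],[0,0,0,0,0,0,0.015]]])

```text
time_s: 5.95
tool_pos: [0.4882, 0.2164, 0.124]
tool_rot: [-179.9, 0.1, -8.0]
force: [-0.4, -0.7, -1.6]
grip_width: 0.0238
grasp_force: 40.0
```

```bash
python3 - <<'E'
from cell import *
from h import *
d=read_camera('wrist');np.savez('wrist.npz',**d)
o=get_obs();print(o['tool_pos'],o['tool_rot'],o['force'],o['grip_width'])
cv2.imwrite('pics/w2.png',d['frame'][:,:,::-1])
print(proj(d,[[.673,.186,.004],[.673,.186,.08],[.772,.172,.08]]),d['view'].tolist(),d['intrinsics'][0])
E
```

```text
[0.48822261 0.21404405 0.1237503 ] [-1.79979965e+02  1.24928822e-01 -8.13416360e+00] [ 0.25854425 -0.35973871 -2.03610796] 0.02376063000320835
[[ 260.08421033  -41.72248336]
 [ 262.6648262  -108.4274421 ]
 [ 264.26221817 -369.72343821]] [[-0.14053256466783975, -0.9900723406780054, -0.002712654098521496, 0.2841295390717483], [0.9561282220346239, -0.13500215175323982, -0.2599870036192327, -0.4305327663003134], [0.25703972707889167, -0.03913028553913195, 0.9656083053996779, -0.41139592945272735], [0.0, 0.0, 0.0, 1.0]] [304.27076594   0.         253.30634295]
```

View pics/w2.png

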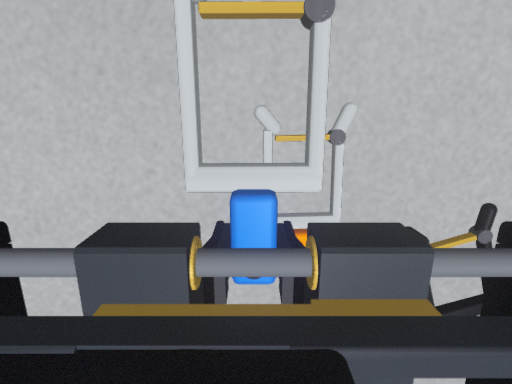

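The wrist view shows the blue hook held straight. The orange hook lies directly below, with its gate at about (305,138). I'll keep the blue hook's underside above 30 mm so it passes over the orange grip, and only lower it at the loop.

play_rows(steps=[[[0,0.002,0.02,0,0,0,0.015],[0,0,0.03,0,0,0,0.015],[0,0,0.025,0,0,0,0.015],[0,0,0.01,0,0,0,0.015],[0,0,0,0,0,0,0.015],[0,0,0,0,0,0,0.015]]])

```text
time_s: 6.6
tool_pos: [0.4894, 0.2107, 0.0403]
tool_rot: [-180.0, -0.1, -8.3]
force: [-0.2, 1.0, -1.4]
grip_width: 0.0237
grasp_force: 40.0
```

```bash
python3 - <<'E'
from cell import *
from h import *
for c in('top','scene','wrist'):
    d=read_camera(c);np.savez(c+'1.npz',**d)
p=np.mean([get_obs()['tool_pos'] for _ in range(1)],0);o=get_obs();print(p,o['tool_rot'],o['force'])
t=dict(np.load('top1.npz'));s=dict(np.load('scene1.npz'))
a=np.radians(-8.2);L=np.array([.673,.186,0]);x=np.array([np.cos(a),np.sin(a),0]);y=np.array([-x[1],x[0],0])
H=p*[1,1,0]+x*.008
def crop(d,u,v,w=80,h=60):
    k=5;im=cv2.resize(d['frame'][v:v+h,u:u+w,::-1],(400,300),interpolation=cv2.INTER_CUBIC)
    pts=[L+[0,0,.004],L+[0,0,.082],L+x*.1+[0,0,.082]]+[H+x*X+y*Y+[0,0,.046] for X,Y in((110,-31),(110,31),(41,-31),(41,31))*1 for X,Y in[(X/1e3,Y/1e3)]]
    for q in proj(d,pts): cv2.circle(im,(int((q[0]-u+.5)*k),int((q[1]-v+.5)*k)),3,(0,255,255),1)
    return im
cv2.imwrite('pics/c2.png',np.hstack([crop(t,105,90),crop(s,245,275)]))
E
```

```text
[0.48986084 0.21119487 0.04087815] [-1.79964382e+02 -1.34745988e-01 -8.22721956e+00] [-0.20556995  0.34736245 -1.19768299]
```

View pics/c2.png

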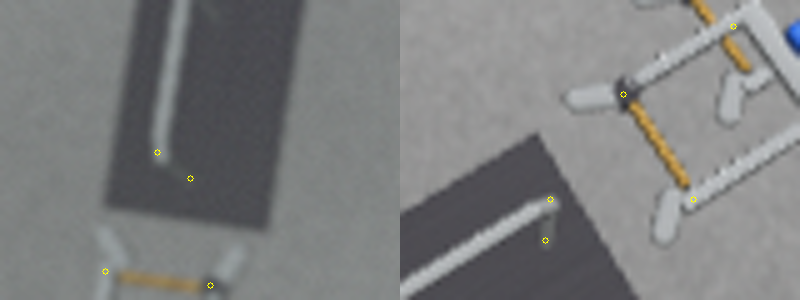

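Both views show the hook's mouth in line with the near leg, with the gate at top crop (160,280) and the leg at about (160,155). Next I push along the hook's x axis.

play_rows(steps=[[[0.015,-0.001,0,0,0,0,0.015],[0.015,0,0,0,0,0,0.015],[0.015,0,0,0,0,0,0.015],[0.015,0,0,0,0,0,0.015],[0.008,0,0,0,0,0,0.015],[0.008,0,0,0,0,0,0.015],[0.008,0,0,0,0,0,0.015],[0.008,0,0,0,0,0,0.015],[0.008,0,0,0,0,0,0.015],[0.008,0,0,0,0,0,0.015],[0.008,0,0,0,0,0,0.015],[0,0,0,0,0,0,0.015]]])

```text
time_s: 7.95
tool_pos: [0.6072, 0.1947, 0.0402]
tool_rot: [-179.9, -0.3, -8.3]
force: [0.2, 0.3, -0.9]
grip_width: 0.0239
grasp_force: 40.0
```

play_rows(steps=[[[0.004,0,0,0,0,0,0.015],[0.004,0,0,0,0,0,0.015],[0.004,0,0,0,0,0,0.015],[0,0,0,0,0,0,0.015],[0,0,0,0,0,0,0.015]]])

```text
time_s: 8.45
tool_pos: [0.6156, 0.1938, 0.0395]
tool_rot: [-180.0, 0.0, -8.2]
force: [-1.0, -1.2, -1.2]
grip_width: 0.0235
grasp_force: 40.0
```

```bash
python3 - <<'E'
from cell import *
from h import *
o=get_obs();print(o['tool_pos'],o['tool_rot'],o['force'])
w=read_camera('wrist');s=read_camera('scene')
cv2.imwrite('pics/c3.png',np.hstack([w['frame'][:300,56:456,::-1],cv2.resize(s['frame'][275:335,240:320,::-1],(400,300),interpolation=cv2.INTER_CUBIC)]))
E
```

```text
[0.6156232  0.1938129  0.03951909] [-1.79997244e+02  1.21162654e-03 -8.19899376e+00] [-1.02567289 -1.19156992 -1.19718054]
```

View pics/c3.png

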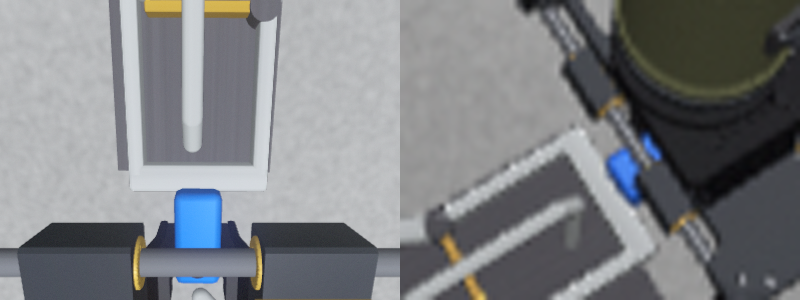

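The leg stands inside the jaw near its back, at wrist crop (192,145). The gate looks shut, running straight across at (198,8). An orange hook tip shows at (203,295), just behind the blue grip, so I check that gap before lowering.

```bash
python3 - <<'E'
from cell import *
from h import *
d=read_camera('wrist');t=load('top')
print('tip wrist',ray(d,56+203,289,.014),'tips top',ray(t,215/1.5625,257/1.5625,.01),ray(t,257/1.5625,261/1.5625,.01))
print('leg base', ray(d,56+192,150,.004))
x=np.array([.99,-.143,0]);L=np.array([.673,.186,.0])
print(proj(d,[L+[0,0,.004],L+[0,0,.08]]))
E
```

```text
tip wrist [0.56567317 0.19799953 0.014     ] tips top [0.554062   0.19881465 0.01      ] [0.54614583 0.1185663  0.01      ]
leg base [0.66118514 0.19167057 0.004     ]
[[254.06323051 130.32484616]
 [254.50874074 141.49590805]]
```

play_rows(steps=[[[0,0,0.01,0,0,0,0.015],[0,0,0.01,0,0,0,0.015],[0,0,0.006,0,0,0,0.015],[0,0,0.003,0,0,0,0.015],[0,0,0,0,0,0,0.015],[0,0,0,0,0,0,0.015]]])

```text
time_s: 9.2
tool_pos: [0.6158, 0.1939, 0.0106]
tool_rot: [-180.0, -0.0, -8.2]
force: [0.2, -0.1, -1.3]
grip_width: 0.0233
grasp_force: 40.0
```

play_rows(steps=[[[0,0,0,0,0,0,0.03],[0,0,0,0,0,0,0.05],[0,0,0,0,0,0,0.055],[0,0,0,0,0,0,0.055],[0,0,0,0,0,0,0.055],[0,0,-0.015,0,0,0,0.055],[0,0,-0.03,0,0,0,0.055],[0,0,-0.04,0,0,0,0.055],[0,0,-0.04,0,0,0,0.055],[-0.03,0,-0.02,0,0,0,0.055],[-0.03,0,0,0,0,0,0.055],[0,0,0,0,0,0,0.055]]])

```text
time_s: 10.4
tool_pos: [0.553, 0.2047, 0.1577]
tool_rot: [180.0, -0.1, -7.9]
force: [0.5, 0.2, 0.5]
grip_width: 0.055
grasp_force: 0.0
```

```bash
python3 - <<'E'
from cell import *
from h import *
o=get_obs();print(o['tool_pos'],o['force'])
w=read_camera('wrist');s=read_camera('scene')
cv2.imwrite('pics/c4.png',np.hstack([w['frame'][:300,56:456,::-1],cv2.resize(s['frame'][275:335,240:320,::-1],(400,300),interpolation=cv2.INTER_CUBIC)]))
E
```

```text
[0.55299977 0.20472406 0.15772878] [0.45095592 0.22372885 0.4538567 ]
```

View pics/c4.png

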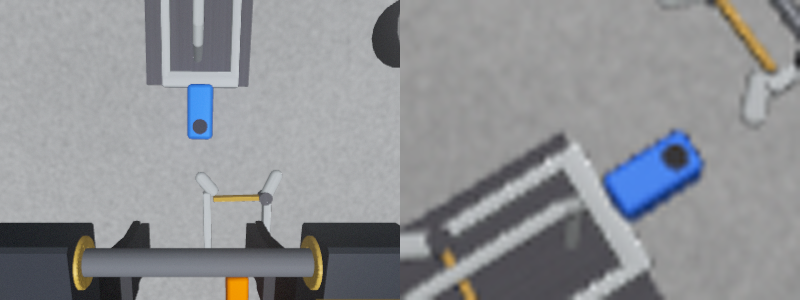

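The blue hook lies free around the leg, with its gate parallel to the jaw's back, so it is shut. The orange hook has not moved.

```bash
python3 -c "
from cell import *
print(sign_off())"
```

```text
the job is handed in; nothing more can be done
None
```

I handed the job in at about 10.5 s of the 42 s allowed: the blue hook is clipped around the near leg of the blue-box tray's loop, released and lying flat; in the last pictures its gate looks shut and the orange hook looks unmoved.

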